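Slide the carrier plate out over the end of the warmer

TASK

Push the red stop along its slot all the way to the far side of the slide warmer, so that it no longer blocks the end of the ledge. Then push the flat grey carrier plate along the ledge until its whole teal band, and no more than about a finger's width of the grey behind it, sticks out past the open end, so that someone can take it by its edge later. Only push, do not pick anything up or let the plate tip; leave the stop on the far side, and leave the bottles and other things on the bench where they are.

Things in the scene. Friction and masses are not known exactly. Their poses are not given: they have to be found in the camera images.
- warmer: Fixed slide warmer: white box, flat aluminium deck, 180 (x) by 330 (y) by 60 mm high. Origin: centre of underside; x away from the robot, y along the ledge to the open end (robot's left); yaw within 0.3 rad. The plate's lane runs along y at x = -30 mm; a dark rail 6 mm high on the deck at x = 22 to 28, y = -165 to 100 mm bounds its far side, nothing the near side. Both deck ends are free.
- ledge_end (a point): Point on the edge of the deck at the open end of the ledge, on the middle line of the lane, at deck height (warmer's x = -30, y = +165, z = 60 mm); axes as the warmer's.
- plate: Loose flat carrier plate, 80 (x) by 150 (y) by 6 mm thick, 0.13 to 0.27 kg, grey with a teal band 35 mm wide across its +y end. It lies flat on the deck. Origin at the centre of its underside; its y points along its length to the teal end, roughly along the warmer's y (start within 0.05 rad). Grey rear edge at y = -75 mm.
- plate_front (a point): Middle of the plate's teal leading edge, half-way up its thickness (75 mm from the plate's middle).
- plate_mid (a point): Centre of the plate, half-way up its thickness (3 mm above the deck when lying flat).
- stop (a joint): Position of the red stop along its slot in m: 0 at the robot's side, 0.115 at the end of the slot on the far side. It slides along the warmer's x only, held by friction of about 1.5 N, and stays where left. It starts between 0 and 0.035, in the way of the plate; the plate cannot push it aside.
- stop_mid (a point): Centre of the red stop, a block 22 (x) by 16 (y) by 38 mm high standing on the deck (1 to 39 mm above it) near the open end, at the warmer's y = +135 mm; its x in the warmer is -55 mm plus the joint value.
- amber_jar: Bystander, not to be disturbed: small amber screw-cap jar, 36 mm across, 58 mm tall, standing on the warmer's deck behind the back rail. Origin at the centre of its underside.
- wash_bottle: Bystander, not to be disturbed: white wash bottle with blue cap and spout, 70 mm across, 208 mm tall, on the bench past the warmer's end away from the stop. Origin at the centre of its underside.
- beaker: Bystander, not to be disturbed: clear glass beaker, 66 mm across, 80 mm tall, on the bench. Origin at the centre of its underside.
- dish: Bystander, not to be disturbed: white ceramic dish, 72 mm across, 25 mm tall, on the bench. Origin at the centre of its underside.
- tweezers: Bystander, not to be disturbed: steel tweezers, 130 mm long, lying on the bench on the robot's side of the warmer. Origin at the centre of its underside.
- vial: Bystander, not to be disturbed: small glass vial with white cap, 26 mm across, 50 mm tall, on the bench on the robot's side of the warmer. Origin at the centre of its underside.
- reagent_bottle: Bystander, not to be disturbed: amber reagent bottle with teal cap, 84 mm across, 180 mm tall, on the bench to the left. Origin at the centre of its underside.

How it is judged:
On the way, in this order (a step that is already met when the one before it is completed fails the run):
1. the red stop is pushed to the far end of its slot (value of joint stop above 0.1 m), for 0.2 s.
2. the plate's teal band sticks out past the open end, the plate lying flat on the ledge (y of plate_front in the frame of ledge_end between 0.033 and 0.06 m and x of plate_mid in the frame of ledge_end between -0.03 and 0.03 m and z of plate_mid in the frame of ledge_end between -0.001 and 0.007 m and angle between plate's own z axis and vertical below 0.06 rad and angle between the y axis of plate and the y axis of warmer, either way round below 0.15 rad), for 0.2 s.
At the end, for the whole second after the job is handed in: The plate lies flat and still on the ledge, within 30 mm of the lane's middle line and 0.15 rad of its direction, its teal edge 33 to 60 mm past the open end (band 35 mm, up to 25 mm of grey); the stop is in the last 15 mm of its slot on the far side (all of step 2 and value of joint stop above 0.1 m and linear speed of plate below 0.01 m/s); the robot touches nothing.
It fails at once if the plate is lifted off the ledge (z of plate_mid in the frame of ledge_end above 0.015 m).
It fails at once if the plate tips or falls off the ledge (angle between plate's own z axis and vertical above 0.15 rad or z of plate_mid in the frame of ledge_end below -0.012 m).
It fails at once if a bystander (jar, bottle, beaker, dish, tweezers or vial) is moved more than 20 mm or knocked over (distance of any of amber_jar, wash_bottle, beaker, dish, tweezers, vial, reagent_bottle from where it was at the start of the episode above 0.02 m or angle between any of amber_jar, wash_bottle, beaker, dish, tweezers, vial, reagent_bottle's own z axis and vertical above 0.4 rad).
It also fails if it takes over 58 s, if anything falls off the work surface, if the arm or the gripper's body presses on something with over 40 N, if the wrist force passes 120 N, or if a joint passes its speed limit or range.

ROBOT

A 6-joint arm with a two-finger parallel gripper is mounted at the origin on the work surface. World frame = base frame: x ahead of the robot, y to its left, z up, the work surface at z = 0. Lengths are in m, angles in rad, forces in N, time in s.
With the tool pointing down it reaches from about 0.35 to 0.975 m from the base axis. Payload 17.4 kg.
Tool frame: the origin (TCP) lies where the fingers leave the gripper's body, on its centre line; the fingertips stand 73 mm ahead of it and the grasp point (between the pads) lies env.grip_depth ahead of it (env.grip_depth is the distance from the TCP to the grasp point, in m); z points along the fingers, y is the line along which they close (so a half turn about z gives the same grasp; the last joint's range is limited). The gripper opens to 85 mm and grips with 20 to 120 N. Pads are 22 mm wide; open, the fingers measure 114 mm over their backs; the gripper's body (76 mm by 85 mm) begins 54 mm behind the grasp point. The pads swing forward as they close: fully open they stand 13 mm farther back than shut.
Start: joints at [-1.185, 0.116, 1.442, -0, 1.584, -0.038], TCP at [0.278, -0.615, 0.304] pointing down, gripper open.
Joint ranges: [-2.83, 2.83], [-0.83, 2.19], [0.07, 2.5], [-1.14, 4.28], [0.01, 3], [-2.97, 2.97]. Speed limits (rad/s): [1.89, 1.89, 2.22, 3.14, 3.14, 3.14].

INTERFACE

Orientations are given as a unit quaternion [w, x, y, z].
In Python, from cell import env, eyes, finish_job gives the robot as it stands.
- The arm moves only by the tool send_rows, never from a script. Its arguments are lists of equal length, an entry for each row: "gripper": the opening, from 0 (shut) to 1 (fully open); "offset": the shift along the tool's x, y, z in mm, a list of three; "turn": the turn about the tool's z in degrees. In form: {"gripper": [gripper, ...], "offset": [[tx, ty, tz], ...], "turn": [turn, ...]}. A call has 1 to 5 rows; each row shifts and turns the commanded pose from where the row before left it, along the tool's axes as they then stand; what a row does not reach is not made up. A row lasts 1/12 s, in which the tool goes at most 41.7 mm and 7.16 degrees, less where a joint would pass 70% of its speed; a pose out of reach is approached as far as the arm can. A call with a gripper value outside its range is refused whole. The fingers move at their own pace and stop on an object; the grip force is fixed at half the most. Time passes only in rows, so rows that do not move let the fingers close. It gives the time, the measured TCP pose, the force, the opening and the grip force at its end, in the units of the state.
- env.get_state(): the state, without advancing time (a new reading comes with each control period).
- eyes.capture(name): name is "side" or "top" or "wrist"; returns a dict with "color" (384x512x3 uint8, red, green, blue), "depth" (384x512 float32, m along the optical axis (not along the pixel's ray), 0 where there is no reading), "fovy" (degrees; the focal length in pixels is half the picture's height over the tangent of half this angle, whatever the lens; pixels are square), "cx", "cy" (the principal point, pixels), "world_from_camera" (4x4, takes a point from camera to world coordinates). Camera axes: x right, y down, z forward; pixel columns grow to the right and rows downward; lengths in m; the calibration is good to about 2 mm. The wrist camera is an equidistant fisheye: a pixel r from the principal point sees the ray r / f radians off the axis. A picture is of the moment at which its call begins.
- finish_job(): hands the job in; it is judged then, once.
The state is a dict: "clock": time; "joints": joint angles; "qd": joint speeds; "tau": joint torques, N m; "tool_pos": TCP position; "tool_rot": TCP orientation; "wrist_force": force on the tool from outside, world axes, zero at the start; "ft_torque": the same for the moment, N m; "width": finger opening in m; "grasp_force": force on a finger pad.
Only numpy, scipy, OpenCV 4.12 (cv2) and the standard library are available. Lean on these libraries where they do the work, as an engineer would, in place of code of your own. Each camera call takes 0.05 s, during which the arm holds its last target. There are 200 camera calls.

## Working session

There is one attempt and no reset: what is moved stays moved. The work goes in short steps, Python scripts to look and compute and a tool call to move; the robot and the scene stay as the last step left them, time stands still between calls to the robot, and variables do not carry over. Pictures are saved under pics/ and viewed, at most 10 in all, crops included, and the job is handed in when it is done.

Besides the shell and the picture viewer there is one more tool, called after "Request:" as name(argument=value, ...), one argument or row to a line, values as JSON. send_rows: Moves the arm, as the interface text tells. Its arguments: {"type":"object","properties":{"gripper":{"type":"array"},"offset":{"type":"array"},"turn":{"type":"array"}},"required":["gripper","offset","turn"]}

```bash
mkdir -p pics
cat > h.py <<'E'
import numpy as np,cv2
from cell import env,eyes,finish_job
def cap(n):
    c=eyes.capture(n);np.savez('/tmp/%s.npz'%n,**c);return c
def pts(c):
    H,W=c['depth'].shape;f=H/2/np.tan(np.radians(c['fovy'])/2)
    u,v=np.meshgrid(np.arange(W),np.arange(H));d=c['depth']
    p=np.stack([(u-c['cx'])/f*d,(v-c['cy'])/f*d,d],-1)
    T=np.array(c['world_from_camera']);return p@T[:3,:3].T+T[:3,3]
def ray(c,u,v,z):
    f=c['color'].shape[0]/2/np.tan(np.radians(c['fovy'])/2);T=np.array(c['world_from_camera'])
    d=np.stack([(np.asarray(u)-c['cx'])/f,(np.asarray(v)-c['cy'])/f,np.ones(np.shape(u))],-1)@T[:3,:3].T
    o=T[:3,3];return o+d*((z-o[2])/d[...,2])[...,None]
E
python3 - <<'E'
from h import *
a=cap('top');b=cap('side')
for n,c in(('top',a),('side',b)): cv2.imwrite(f'pics/{n}0.png',cv2.resize(c['color'][...,::-1],(800,600)));print(n,c['fovy'],np.round(c['world_from_camera'],3).tolist())
s=env.get_state();print(s['tool_pos'],s['tool_rot'],env.grip_depth,s['clock'])
E
```

```text
top 50.39980161515134 [[-0.018, -0.994, 0.112, 0.46], [-1.0, 0.02, 0.015, 0.128], [-0.017, -0.111, -0.994, 1.288], [0.0, 0.0, 0.0, 1.0]]
side 56.64871267711743 [[0.979, -0.143, 0.145, 0.445], [-0.203, -0.747, 0.633, -0.479], [0.018, -0.649, -0.761, 0.805], [0.0, 0.0, 0.0, 1.0]]
[ 0.27752486 -0.61521003  0.3032133 ] [-5.23513329e-04  9.77632442e-01  2.10320055e-01 -8.90945900e-05] 0.0539 0.1
```

View pics/top0.png

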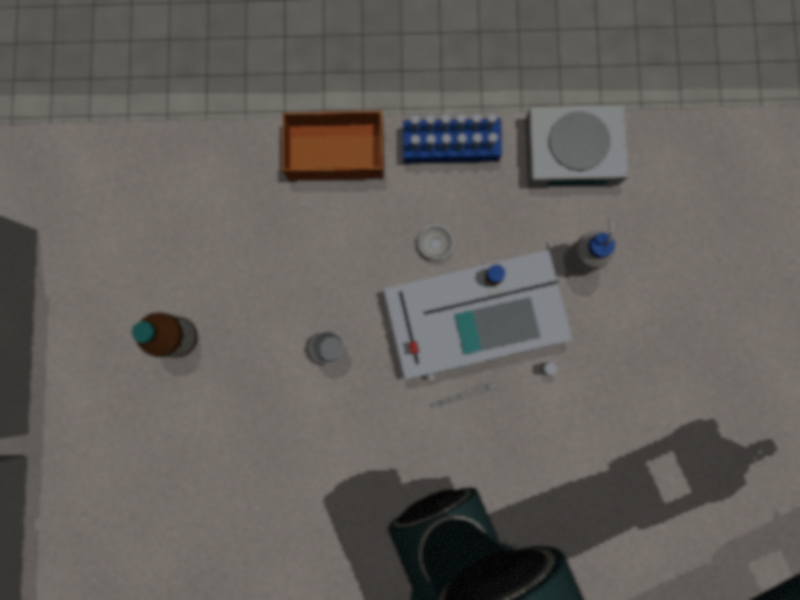

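View pics/side0.png

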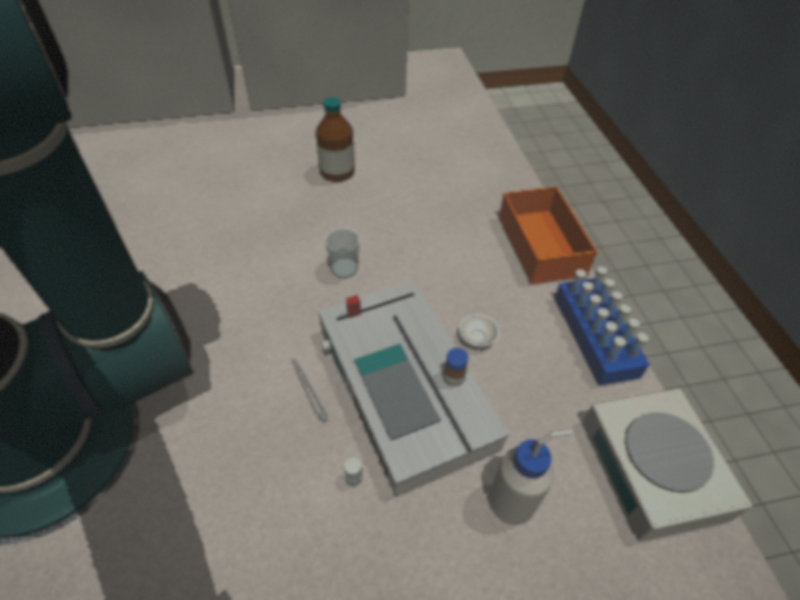

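The top view shows the red stop at about (413,347), the plate's teal band at (468,332) and its grey rear edge at about (538,322). The wash bottle is at (597,250), the vial at (549,369), and the warmer's corners are at (385,290), (550,253), (570,340) and (403,377). The side view agrees. Next I'll measure these.

Run:
```python
from h import *
a=dict(np.load('/tmp/top.npz'));b=dict(np.load('/tmp/side.npz'))
for n,c in(('top',a),('side',b)):
    P=pts(c);h=cv2.cvtColor(c['color'],cv2.COLOR_RGB2HSV)
    m=(abs(P[...,2]-.062)<.008)&(P[...,0]>.3)&(P[...,0]<.8)&(abs(P[...,1])<.4)&(c['depth']>0)
    m=m.astype(np.uint8);k,l,s,_=cv2.connectedComponentsWithStats(m);i=1+np.argmax(s[1:,4])
    v,u=np.where(l==i);Q=ray(c,u,v,.06)
    r=cv2.minAreaRect(Q[:,:2].astype(np.float32)*1000);print(n,'deck',r,cv2.boxPoints(r).round(1).tolist(),np.median(P[l==i][:,2]))
    H,S,V=[h[...,i].astype(int) for i in range(3)]
    near=cv2.dilate((l==i).astype(np.uint8),np.ones((9,9)))>0
    for nm,mm,z in(('red',((H<8)|(H>172))&(S>130)&near,.099),('teal',(H>75)&(H<98)&(S>90)&near,.066)):
        k,L,s,_=cv2.connectedComponentsWithStats(mm.astype(np.uint8));j=1+np.argmax(s[1:,4]);v,u=np.where(L==j)
        Q=ray(c,u,v,z);r=cv2.minAreaRect(Q[:,:2].astype(np.float32)*1000);print(nm,s[j],r,np.median(P[L==j],0).round(4),P[L==j][:,2].max())
    # grey plate: darker within deck
    hull=np.zeros_like(m);vv,uu=np.where(l==i);cv2.fillConvexPoly(hull,cv2.convexHull(np.stack([uu,vv],1).astype(np.int32)),1)
    dv=np.median(V[l==i]);mm=cv2.morphologyEx(((V<dv*.82)&(hull>0)).astype(np.uint8),cv2.MORPH_OPEN,np.ones((5,5)))
    k,L,s,_=cv2.connectedComponentsWithStats(mm);j=1+np.argmax(s[1:,4]);v,u=np.where(L==j)
    Q=ray(c,u,v,.066);r=cv2.minAreaRect(Q[:,:2].astype(np.float32)*1000);print('plate',s[j],r,cv2.boxPoints(r).round(1).tolist())
```

```text
top deck ((570.2916870117188, -11.67095947265625), (179.93075561523438, 331.46514892578125), 12.193781852722168) [[447.3999938964844, 131.3000030517578], [517.4000244140625, -192.6999969482422], [693.2000122070312, -154.6999969482422], [623.2000122070312, 169.3000030517578]] 0.06109541403305219
red [262 219   5   7  24] ((506.7046203613281, 115.52589416503906), (18.34951400756836, 10.116945266723633), 17.286792755126953) [0.5066 0.1159 0.0972] 0.10067123988014548
teal [292 200  16  26 269] ((534.8797607421875, 9.462499618530273), (74.85679626464844, 32.30487823486328), 11.31544303894043) [0.5355 0.0097 0.0662] 1.2882014623906237
plate [ 291  191   54   36 1333] ((546.0112915039062, -45.382728576660156), (80.17024230957031, 151.18211364746094), 11.90401840209961) [[491.20001220703125, 20.299999237060547], [522.4000244140625, -127.5999984741211], [600.7999877929688, -111.0999984741211], [569.5999755859375, 36.900001525878906]]
side deck ((569.1276245117188, -7.769744873046875), (181.0286102294922, 331.95361328125), 12.324868202209473) [[445.29998779296875, 135.10000610351562], [516.0999755859375, -189.1999969482422], [693.0, -150.60000610351562], [622.0999755859375, 173.6999969482422]] 0.05980667210298718
red [223 190   6   5  23] ((506.2374572753906, 113.94168090820312), (13.605241775512695, 12.934171676635742), 80.96422576904297) [0.5071 0.1145 0.0966] 0.8053216829385292
teal [228 221  32  19 315] ((534.6428833007812, 11.546468734741211), (75.4437255859375, 30.403566360473633), 11.04325008392334) [0.5335 0.0122 0.0651] 0.8053216829385292
plate [ 228  221   53   60 1879] ((545.7232055664062, -46.14085388183594), (81.79100036621094, 151.76434326171875), 11.22689437866211) [[490.79998779296875, 20.299999237060547], [520.4000244140625, -128.5], [600.5999755859375, -112.5999984741211], [571.0999755859375, 36.29999923706055]]
```

Request:
send_rows(
  gripper=[0, 0, 0, 0, 0],
  offset=[
    [23, -29, 0],
    [23, -29, 0],
    [23, -29, 0],
    [23, -29, 0],
    [23, -29, 0],
  ],
  turn=[0, 0, 0, 0, 0],
)

```text
clock: 0.52
tool_pos: [0.3227, -0.4341, 0.3034]
tool_rot: [-0.0, 0.978, 0.21, -0.0]
wrist_force: [0.7, -0.4, 0.8]
width: 0.0258
grasp_force: 0.0
```

Request:
send_rows(
  gripper=[0, 0, 0, 0, 0],
  offset=[
    [23, -29, 0],
    [23, -29, 0],
    [23, -29, 0],
    [23, -29, 0],
    [23, -29, 0],
  ],
  turn=[0, 0, 0, 0, 0],
)

```text
clock: 0.93
tool_pos: [0.3678, -0.2547, 0.3036]
tool_rot: [-0.0, 0.978, 0.21, -0.0]
wrist_force: [1.2, -0.2, 0.5]
width: 0.0002
grasp_force: 0.0
```

Request:
send_rows(
  gripper=[0, 0, 0, 0, 0],
  offset=[
    [23, -29, 0],
    [23, -29, 0],
    [23, -29, 0],
    [23, -29, 0],
    [23, -29, 0],
  ],
  turn=[0, 0, 0, 0, 0],
)

```text
clock: 1.35
tool_pos: [0.413, -0.0751, 0.3039]
tool_rot: [0.0, 0.978, 0.21, 0.0]
wrist_force: [1.3, 0.1, 0.6]
width: 0.0003
grasp_force: 0.0
```

Request:
send_rows(
  gripper=[0, 0, 0, 0, 0],
  offset=[
    [0, 0, 0],
    [0, 0, 0],
    [0, 0, 0],
    [0, 0, 0],
    [0, 0, 0],
  ],
  turn=[-7, -7, -7, -7, -7],
)

```text
clock: 1.77
tool_pos: [0.4131, -0.0767, 0.3037]
tool_rot: [-0.0, 0.868, 0.497, -0.0]
wrist_force: [-0.3, 0.9, 0.1]
width: 0.0
grasp_force: 0.0
```

Request:
send_rows(
  gripper=[0, 0, 0, 0, 0],
  offset=[
    [0, 0, 0],
    [0, 0, 0],
    [0, 0, 0],
    [0, 0, 0],
    [0, 0, 0],
  ],
  turn=[-7, -7, -7, -7, -7],
)

```text
clock: 2.18
tool_pos: [0.4131, -0.0769, 0.3036]
tool_rot: [-0.0, 0.678, 0.735, -0.0]
wrist_force: [-0.3, 0.4, -0.1]
width: 0.0001
grasp_force: 0.0
```

Request:
send_rows(
  gripper=[0, 0, 0],
  offset=[
    [0, 0, 0],
    [0, 0, 0],
    [0, 0, 0],
  ],
  turn=[-7, -0.9, 0],
)

```text
clock: 2.43
tool_pos: [0.4131, -0.0769, 0.3037]
tool_rot: [-0.0, 0.629, 0.777, -0.0]
wrist_force: [0.4, -0.1, 0.8]
width: -0.0002
grasp_force: 0.0
```

Request:
send_rows(
  gripper=[0, 0, 0, 0, 0],
  offset=[
    [33.4, 16.4, 0],
    [33.4, 16.4, 0],
    [33.4, 16.4, 0],
    [33.4, 16.4, 0],
    [33.4, 16.4, 0],
  ],
  turn=[0, 0, 0, 0, 0],
)

```text
clock: 2.85
tool_pos: [0.458, 0.1055, 0.304]
tool_rot: [0.0, 0.63, 0.777, 0.0]
wrist_force: [1.3, -0.6, 0.9]
width: 0.0
grasp_force: 0.0
```

Request:
send_rows(
  gripper=[0, 0, 0, 0, 0],
  offset=[
    [0, 0, 35],
    [0, 0, 35],
    [0, 0, 34],
    [0, 0, 0],
    [0, 0, 0],
  ],
  turn=[0, 0, 0, 0, 0],
)

```text
clock: 3.27
tool_pos: [0.4576, 0.1036, 0.1994]
tool_rot: [-0.001, 0.629, 0.777, -0.001]
wrist_force: [-0.0, 0.3, 0.6]
width: -0.0003
grasp_force: 0.0
```

Run:
```python
from h import *
b=cap('side');a=cap('top')
cv2.imwrite('pics/s1.png',cv2.resize(b['color'][120:280,150:350,::-1],(800,640))[:600])
P=pts(b)
print(env.get_state()['tool_pos'])
o=np.array([.5698,-.010]);ex=np.array([.977,.2115]);ey=np.array([-.2115,.977])
for z0 in (.115,.125,.135,.145,.155,.165):
  m=(abs(P[...,2]-z0)<.005)&(b['depth']>0)&(b['depth']<2)
  q=P[m][:,:2]-o;w=np.stack([q@ex,q@ey],1);k=(abs(w[:,0]+.085)<.08)&(abs(w[:,1]-.135)<.08)
  print(z0,k.sum(),(w[k].min(0),w[k].max(0)) if k.any() else '')
# bystanders
P=pts(a)
for nm,u,v in(('wash',384,157),('vial',351,236),('beaker',209,222)):print(nm,[((P[v,u,:2]-o)@e).round(3) for e in(ex,ey)],P[v,u].round(3))
```

```text
[0.458771   0.10361496 0.20230161]
0.115 0 
0.125 2 (array([-0.09244057,  0.12585963]), array([-0.08915059,  0.1316847 ]))
0.135 22 (array([-0.097443 ,  0.1231533]), array([-0.07428248,  0.13099919]))
0.145 31 (array([-0.09960745,  0.12339158]), array([-0.07339257,  0.13756264]))
0.155 35 (array([-0.09951032,  0.12379735]), array([-0.07246967,  0.13519519]))
0.165 28 (array([-0.10188929,  0.12221553]), array([-0.06909763,  0.1396156 ]))
wash [np.float64(0.062), np.float64(-0.231)] [ 0.679 -0.223  0.159]
vial [np.float64(-0.134), np.float64(-0.11)] [ 0.462 -0.146  0.046]
beaker [np.float64(0.008), np.float64(0.303)] [0.514 0.288 0.005]
```

View pics/s1.png

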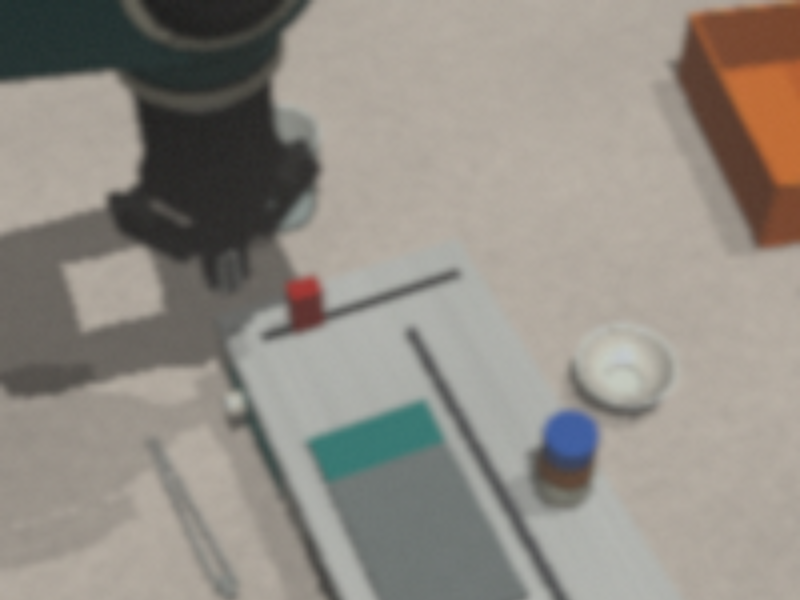

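The shut fingers hang beside the red stop (stop at about (305,300)). The fingertip is at z≈0.127 and the finger is about 26 mm across. I'll lower it and push the stop toward +x.

Request:
send_rows(
  gripper=[0, 0, 0, 0, 0],
  offset=[
    [0, 0, 24],
    [0, 0, 23],
    [0, 0, 0],
    [0, 8, 0],
    [0, 8, 0],
  ],
  turn=[0, 0, 0, 0, 0],
)

```text
clock: 3.78
tool_pos: [0.4752, 0.1072, 0.1557]
tool_rot: [0.001, 0.628, 0.778, 0.001]
wrist_force: [0.6, 0.4, -1.0]
width: -0.0001
grasp_force: 0.0
```

Request:
send_rows(
  gripper=[0, 0, 0, 0, 0],
  offset=[
    [0, 8, 0],
    [0, 8, 0],
    [0, 8, 0],
    [0, 8, 0],
    [0, 8, 0],
  ],
  turn=[0, 0, 0, 0, 0],
)

```text
clock: 4.2
tool_pos: [0.5138, 0.1157, 0.1531]
tool_rot: [-0.0, 0.628, 0.778, -0.0]
wrist_force: [-2.2, -0.5, 1.9]
width: 0.0001
grasp_force: 1.0
```

Request:
send_rows(
  gripper=[0, 0, 0, 0, 0],
  offset=[
    [0, 8, 0],
    [0, 8, 0],
    [0, 8, 0],
    [0, 8, 0],
    [0, 8, 0],
  ],
  turn=[0, 0, 0, 0, 0],
)

```text
clock: 4.62
tool_pos: [0.5527, 0.1241, 0.1528]
tool_rot: [-0.0, 0.628, 0.778, -0.0]
wrist_force: [-2.3, -0.2, 2.1]
width: 0.0
grasp_force: 1.0
```

Request:
send_rows(
  gripper=[0, 0, 0, 0, 0],
  offset=[
    [0, 7, 0],
    [0, 7, 0],
    [0, 5, 0],
    [0, 2, 0],
    [0, 0, 0],
  ],
  turn=[0, 0, 0, 0, 0],
)

```text
clock: 5.03
tool_pos: [0.5728, 0.1284, 0.1528]
tool_rot: [0.0, 0.628, 0.778, 0.0]
wrist_force: [-0.6, -0.2, -0.4]
width: -0.0001
grasp_force: 0.0
```

```bash
cat >> h.py <<'E'
o=np.array([.5698,-.010]);ex=np.array([.977,.2115]);ey=np.array([-.2115,.977])
def red(c):
    P=pts(c);h=cv2.cvtColor(c['color'],cv2.COLOR_RGB2HSV).astype(int)
    q=(P[...,:2]-o);w=np.stack([q@ex,q@ey],-1)
    m=((h[...,0]<8)|(h[...,0]>172))&(h[...,1]>120)&(abs(w[...,1]-.135)<.05)&(abs(w[...,0])<.1)
    v,u=np.where(m);Q=ray(c,u,v,.099)[:,:2]-o
    if len(u): print('red px',len(u),'x',np.percentile(Q@ex,[2,50,98]).round(4),'y',np.percentile(Q@ey,[2,50,98]).round(4), 'depth x',np.median(w[m],0).round(4))
E
python3 - <<'E'
from h import *
red(cap('side'));red(cap('top'));s=env.get_state();d=s['tool_pos'][:2]-o;print(d@ex,d@ey,s['tool_pos'],s['wrist_force'])
E
```

```text
red px 41 x [0.0406 0.0514 0.0623] y [0.1089 0.1215 0.1343] depth x [0.0559 0.1312]
0.031790216199304326 0.13454351774549697 [0.57240501 0.1282748  0.15282865] [-0.63210685 -0.29957982  0.46816236]
```

Request:
send_rows(
  gripper=[0, 0, 0, 0],
  offset=[
    [0, 2, 0],
    [0, 1, 0],
    [0, 1, 0],
    [0, 0, 0],
  ],
  turn=[0, 0, 0, 0],
)

```text
clock: 5.47
tool_pos: [0.5764, 0.1292, 0.1529]
tool_rot: [-0.0, 0.628, 0.778, -0.0]
wrist_force: [-0.3, 0.2, 0.2]
width: 0.0
grasp_force: 0.4
```

Request:
send_rows(
  gripper=[0, 0, 0, 0, 0],
  offset=[
    [0, -12, 0],
    [0, 0, -35],
    [0, 0, -35],
    [0, 0, -30],
    [-25, -11, 0],
  ],
  turn=[0, 0, 0, 0, 0],
)

```text
clock: 5.88
tool_pos: [0.5607, 0.1022, 0.2598]
tool_rot: [0.003, 0.627, 0.779, 0.004]
wrist_force: [0.8, -1.0, 2.1]
width: -0.0001
grasp_force: 0.0
```

Request:
send_rows(
  gripper=[0.5, 0.5, 0.5, 0.5, 0.5],
  offset=[
    [-30, -11, 0],
    [-30, -11, 0],
    [-30, -11, 0],
    [-30, -11, 0],
    [-30, 0, 0],
  ],
  turn=[0, 0, 0, 0, 0],
)

```text
clock: 6.3
tool_pos: [0.5467, -0.0576, 0.2534]
tool_rot: [0.0, 0.628, 0.778, 0.0]
wrist_force: [-0.4, 0.3, -0.1]
width: 0.0427
grasp_force: 0.0
```

Request:
send_rows(
  gripper=[0.5, 0.5, 0.5, 0.5, 0.5],
  offset=[
    [-35, 0, 0],
    [-35, 0, 0],
    [-25, 0, 0],
    [0, 0, 0],
    [0, 0, 0],
  ],
  turn=[0, 0, 0, 0, 0],
)

```text
clock: 6.72
tool_pos: [0.5679, -0.15, 0.2527]
tool_rot: [-0.0, 0.629, 0.777, -0.0]
wrist_force: [-0.6, 0.5, -0.4]
width: 0.0429
grasp_force: 0.0
```

Run:
```python
from h import *
a=cap('top');b=cap('side');red(a);red(b);s=env.get_state();d=s['tool_pos'][:2]-o;print(d@ex,d@ey,s['tool_pos'],s['width'])
cv2.imwrite('pics/s2.png',cv2.resize(b['color'][150:330,180:420,::-1],(800,600)))
```

```text
red px 27 x [0.0489 0.0585 0.0675] y [0.1304 0.1362 0.1414] depth x [0.0587 0.1361]
-0.031269040021546506 -0.1348513081695251 [ 0.5677697  -0.14846542  0.2528981 ] 0.04297014507809113
```

View pics/s2.png

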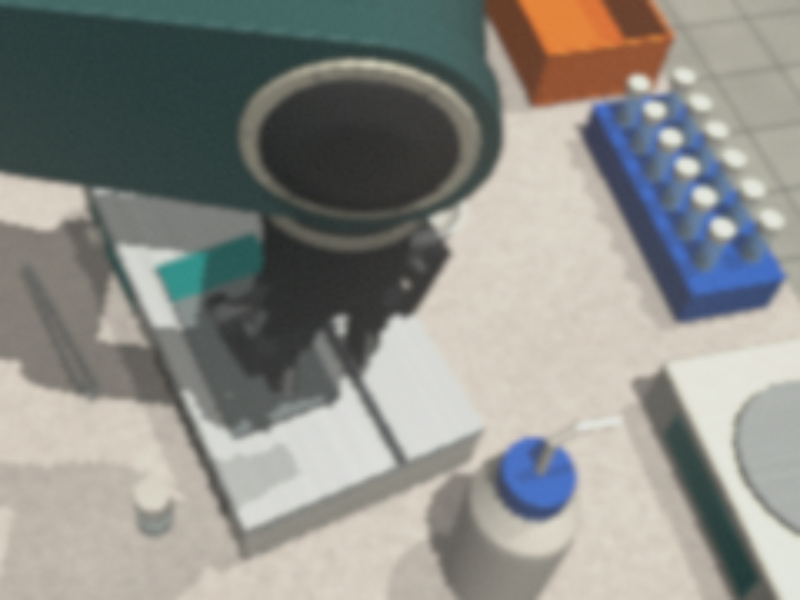

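The fingers hang above the plate's rear area, clear of the wash bottle (cap at about (540,480)). The stop's joint reads about 0.1135. Now I'll lower behind the plate.

Request:
send_rows(
  gripper=[0.5, 0.5, 0.5, 0.5, 0.5],
  offset=[
    [0, 0, 35],
    [0, 0, 35],
    [0, 0, 33],
    [0, 0, 10],
    [0, 0, 0],
  ],
  turn=[0, 0, 0, 0, 0],
)

```text
clock: 7.23
tool_pos: [0.5669, -0.1477, 0.1376]
tool_rot: [-0.002, 0.628, 0.779, -0.001]
wrist_force: [-0.1, -0.1, 0.1]
width: 0.0429
grasp_force: 0.0
```

Request:
send_rows(
  gripper=[0.5, 0.5, 0.5, 0.5],
  offset=[
    [0, 0, 2],
    [0, 0, 2],
    [0, 0, 2],
    [0, 0, 0],
  ],
  turn=[0, 0, 0, 0],
)

```text
clock: 7.57
tool_pos: [0.5682, -0.1489, 0.135]
tool_rot: [0.001, 0.628, 0.778, 0.0]
wrist_force: [0.6, 0.2, 0.8]
width: 0.0429
grasp_force: 0.0
```

Run:
```python
from h import *
b=cap('side');s=env.get_state();d=s['tool_pos'][:2]-o;print(d@ex,d@ey,s['tool_pos'],s['width'],s['wrist_force'])
cv2.imwrite('pics/s3.png',cv2.resize(b['color'][200:320,230:390,::-1],(800,600)))
```

```text
-0.031002090207832442 -0.13539913308600862 [ 0.56814665 -0.14894454  0.13490905] 0.042878003725009425 [ 0.29109301 -1.04594216  0.41882438]
```

View pics/s3.png

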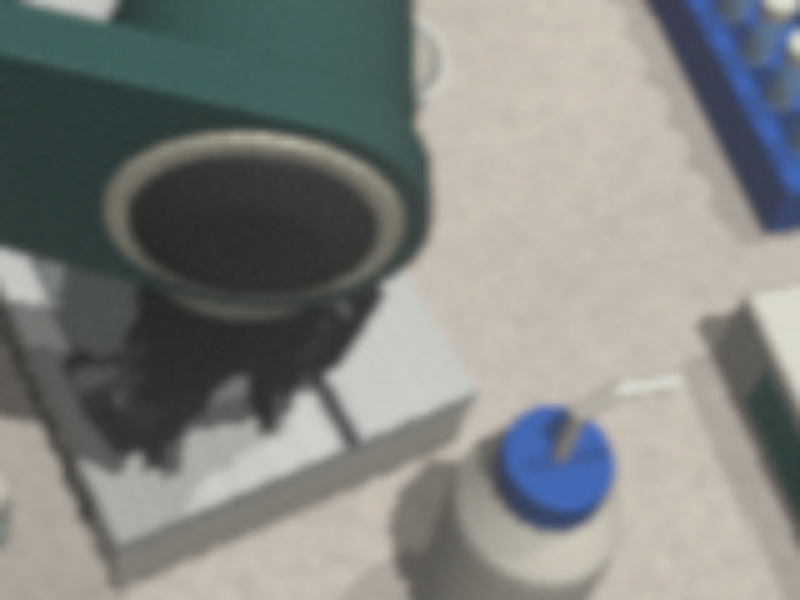

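The two fingertips, at about (160,465) and (268,425), are over bare deck behind the plate. I'll feel for the deck in 1 mm steps.

Request:
send_rows(
  gripper=[0.5, 0.5, 0.5, 0.5],
  offset=[
    [0, 0, 1],
    [0, 0, 1],
    [0, 0, 1],
    [0, 0, 0],
  ],
  turn=[0, 0, 0, 0],
)

```text
clock: 7.95
tool_pos: [0.5678, -0.1489, 0.1308]
tool_rot: [-0.0, 0.628, 0.778, -0.0]
wrist_force: [0.4, 0.9, 0.1]
width: 0.0425
grasp_force: 0.0
```

Request:
send_rows(
  gripper=[0.5, 0.5, 0.5],
  offset=[
    [0, 0, 1],
    [0, 0, 1],
    [0, 0, 0],
  ],
  turn=[0, 0, 0],
)

```text
clock: 8.2
tool_pos: [0.568, -0.1489, 0.1307]
tool_rot: [0.0, 0.628, 0.778, 0.0]
wrist_force: [-9.8, 3.2, 19.7]
width: 0.0424
grasp_force: 10.0
```

Request:
send_rows(
  gripper=[0.5, 0.5, 0.5, 0.5, 0.5],
  offset=[
    [0, 0, -3],
    [0, 0, 0],
    [4, 0, 0],
    [6, 0, 0],
    [6, 0, 0],
  ],
  turn=[0, 0, 0, 0, 0],
)

```text
clock: 8.62
tool_pos: [0.5642, -0.1327, 0.1315]
tool_rot: [-0.0, 0.628, 0.778, -0.0]
wrist_force: [0.1, -0.1, -0.5]
width: 0.0425
grasp_force: 0.0
```

Request:
send_rows(
  gripper=[0.5, 0.5, 0.5, 0.5, 0.5],
  offset=[
    [6, 0, 0],
    [6, 0, 0],
    [6, 0, 0],
    [6, 0, 0],
    [6, 0, 0],
  ],
  turn=[0, 0, 0, 0, 0],
)

```text
clock: 9.03
tool_pos: [0.558, -0.1032, 0.1319]
tool_rot: [-0.0, 0.628, 0.778, -0.0]
wrist_force: [-0.2, 0.1, -0.4]
width: 0.0425
grasp_force: 0.3
```

Request:
send_rows(
  gripper=[0.5, 0.5, 0.5, 0.5, 0.5],
  offset=[
    [6, 0, 0],
    [6, 0, 0],
    [6, 0, 0],
    [6, 0, 0],
    [6, 0, 0],
  ],
  turn=[0, 0, 0, 0, 0],
)

```text
clock: 9.45
tool_pos: [0.5517, -0.074, 0.1319]
tool_rot: [-0.0, 0.628, 0.778, 0.0]
wrist_force: [0.6, -0.4, -0.6]
width: 0.0424
grasp_force: 0.3
```

```bash
cat >> h.py <<'E'
def teal(c):
    P=pts(c);h=cv2.cvtColor(c['color'],cv2.COLOR_RGB2HSV).astype(int)
    q=(P[...,:2]-o);w=np.stack([q@ex,q@ey],-1)
    m=(h[...,0]>75)&(h[...,0]<98)&(h[...,1]>90)&(w[...,0]>-.088)&(w[...,0]<.03)&(abs(w[...,1]-.08)<.18)&(abs(P[...,2]-.066)<.012)
    k,L,s,_=cv2.connectedComponentsWithStats(m.astype(np.uint8))
    if k<2: print('no teal');return
    v,u=np.where(L==1+np.argmax(s[1:,4]));Q=ray(c,u,v,.066)[:,:2]-o;W=np.stack([Q@ex,Q@ey],1).astype(np.float32)*1000
    print('teal px',len(u),'box',cv2.boxPoints(cv2.minAreaRect(W)).round(1).tolist(),'z',np.median(P[v,u,2]).round(4))
E
python3 - <<'E'
from h import *
a=cap('top');b=cap('side');teal(a);teal(b);s=env.get_state();d=s['tool_pos'][:2]-o;print(d@ex,d@ey,s['tool_pos'],s['width'],s['wrist_force'])
cv2.imwrite('pics/s4.png',cv2.resize(b['color'][150:300,180:380,::-1],(800,600)))
E
```

```text
teal px 268 box [[-68.0, 97.19999694824219], [-67.80000305175781, 65.19999694824219], [6.800000190734863, 65.69999694824219], [6.599999904632568, 97.69999694824219]] z 0.0664
teal px 7 box [[-67.5, 74.0], [-60.400001525878906, 70.9000015258789], [-59.20000076293945, 73.80000305175781], [-66.30000305175781, 76.80000305175781]] z 0.0659
-0.03121893819547613 -0.05845992840826903 [ 0.55164996 -0.07376526  0.13192989] 0.04260454053068877 [ 0.37588384 -0.1108085   0.92652315]
```

View pics/s4.png

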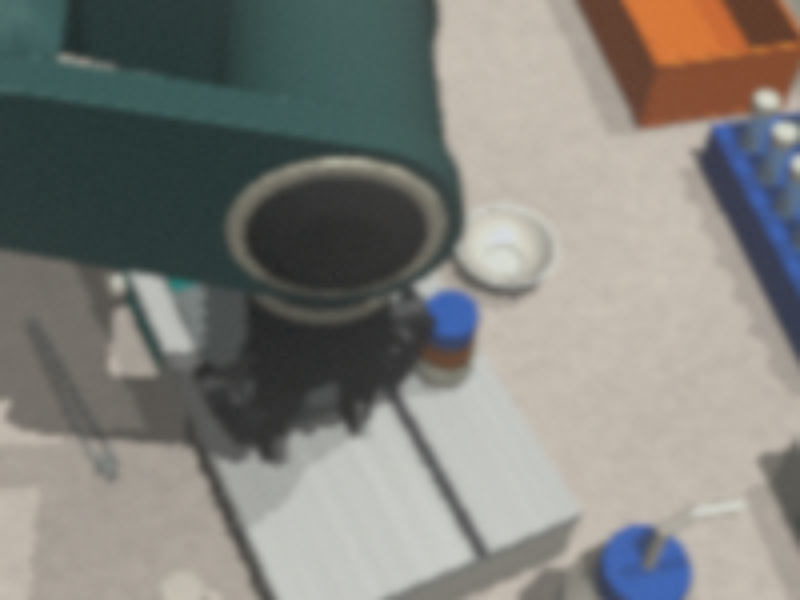

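The fingers are pushing the plate straight. The jar's cap is at about (450,315), close to the finger linkage as seen in the image, so I'll check the actual clearance.

Run:
```python
from h import *
for n in('top','side'):
    c=dict(np.load(f'/tmp/{n}.npz'));P=pts(c);h=cv2.cvtColor(c['color'],cv2.COLOR_RGB2HSV).astype(int)
    q=P[...,:2]-o;w=np.stack([q@ex,q@ey],-1)
    m=(h[...,0]>100)&(h[...,0]<125)&(h[...,1]>120)&(abs(P[...,2]-.11)<.02)&(abs(w[...,0])<.1)&(abs(w[...,1])<.16)
    print(n,m.sum(),w[m].min(0),w[m].max(0),P[m][:,2].max())
    g=(h[...,2]<60)&(P[...,2]>.07)&(P[...,2]<.16)&(abs(w[...,1]+.058)<.06)&(abs(w[...,0]+.03)<.09)
    for a in np.arange(.07,.16,.015):
        k=g&(P[...,2]>=a)&(P[...,2]<a+.015)
        if k.any():print(round(a,3),k.sum(),w[k].min(0).round(3),w[k].max(0).round(3))
```

```text
top 74 [ 0.04848706 -0.0580158 ] [ 0.07550094 -0.02999394] 0.12356060544725489
0.07 20 [-0.061 -0.039] [0.06  0.001]
0.085 11 [ 0.048 -0.041] [ 0.06 -0.03]
0.1 11 [-0.08  -0.063] [ 0.049 -0.035]
0.115 13 [-0.083 -0.061] [-0.063 -0.05 ]
0.13 10 [-0.092 -0.058] [-0.059 -0.046]
0.145 16 [-0.096 -0.07 ] [-0.075 -0.049]
side 105 [ 0.05005753 -0.05860019] [ 0.07691167 -0.02895233] 0.119526424549804
0.07 12 [-0.066 -0.064] [-0.009 -0.053]
0.085 22 [-0.066 -0.063] [-0.008 -0.046]
0.1 106 [-0.08  -0.071] [ 0.02  -0.047]
0.115 109 [-0.086 -0.075] [ 0.022 -0.047]
0.13 110 [-0.09  -0.074] [ 0.031 -0.051]
0.145 91 [-0.094 -0.076] [ 0.03  -0.049]
```

The jar clears the linkage by about 22 mm, so I'll continue.

Request:
send_rows(
  gripper=[0.5, 0.5, 0.5, 0.5, 0.5],
  offset=[
    [6, 0, 0],
    [6, 0, 0],
    [6, 0, 0],
    [6, 0, 0],
    [6, 0, 0],
  ],
  turn=[0, 0, 0, 0, 0],
)

```text
clock: 9.97
tool_pos: [0.5454, -0.0447, 0.132]
tool_rot: [0.0, 0.628, 0.778, 0.0]
wrist_force: [1.2, -0.6, 0.7]
width: 0.043
grasp_force: 0.6
```

Request:
send_rows(
  gripper=[0.5, 0.5, 0.5, 0.5, 0.5],
  offset=[
    [6, 0, 0],
    [6, 0, 0],
    [6, 0, 0],
    [6, 0, 0],
    [6, 0, 0],
  ],
  turn=[0, 0, 0, 0, 0],
)

```text
clock: 10.38
tool_pos: [0.539, -0.0154, 0.1319]
tool_rot: [0.0, 0.628, 0.778, -0.0]
wrist_force: [0.2, -1.7, 1.6]
width: 0.043
grasp_force: 0.7
```

Request:
send_rows(
  gripper=[0.5, 0.5, 0.5, 0.5, 0.5],
  offset=[
    [6, 0, 0],
    [6, 0, 0],
    [6, 0, 0],
    [6, 0, 0],
    [6, 0, 0],
  ],
  turn=[0, 0, 0, 0, 0],
)

```text
clock: 10.8
tool_pos: [0.5327, 0.014, 0.1319]
tool_rot: [0.0, 0.628, 0.778, 0.0]
wrist_force: [0.1, -1.8, 0.8]
width: 0.0426
grasp_force: 0.7
```

Request:
send_rows(
  gripper=[0.5, 0.5, 0.5],
  offset=[
    [4, 0, 0],
    [2, 0, 0],
    [0, 0, 0],
  ],
  turn=[0, 0, 0],
)

```text
clock: 11.05
tool_pos: [0.5314, 0.0197, 0.1318]
tool_rot: [-0.0, 0.628, 0.778, 0.0]
wrist_force: [-0.4, 0.2, 0.8]
width: 0.0427
grasp_force: 0.0
```

Run:
```python
from h import *
a=cap('top');b=cap('side');teal(a);teal(b);red(a);s=env.get_state();d=s['tool_pos'][:2]-o;print(d@ex,d@ey,s['tool_pos'],s['width'],s['wrist_force'])
```

```text
teal px 271 box [[-71.30000305175781, 162.6999969482422], [6.099999904632568, 161.10000610351562], [6.800000190734863, 193.3000030517578], [-70.69999694824219, 194.89999389648438]] z 0.066
teal px 113 box [[-69.69999694824219, 195.39999389648438], [-69.19999694824219, 165.3000030517578], [-29.399999618530273, 165.89999389648438], [-29.799999237060547, 196.0]] z 0.065
red px 26 x [0.0489 0.0589 0.0675] y [0.1304 0.1361 0.1414] depth x [0.0588 0.136 ]
-0.031225732146992285 0.03672967983568292 [0.53149584 0.0193023  0.1317965 ] 0.04264051517967411 [ 0.87793172 -0.70606327 -0.86127613]
```

Request:
send_rows(
  gripper=[0.5, 0.5, 0.5, 0.5, 0.5],
  offset=[
    [4, 0, 0],
    [5, 0, 0],
    [4, 0, 0],
    [2, 0, 0],
    [0, 0, 0],
  ],
  turn=[0, 0, 0, 0, 0],
)

```text
clock: 11.57
tool_pos: [0.5283, 0.0344, 0.1319]
tool_rot: [-0.0, 0.628, 0.778, 0.0]
wrist_force: [-0.2, -0.5, -0.1]
width: 0.0427
grasp_force: 0.0
```

Request:
send_rows(
  gripper=[0.5, 0.5, 0.5, 0.5, 0.5],
  offset=[
    [-6, 0, 0],
    [-8, 0, 0],
    [-8, 0, 0],
    [0, 0, -30],
    [0, 0, -35],
  ],
  turn=[0, 0, 0, 0, 0],
)

```text
clock: 11.98
tool_pos: [0.5322, 0.0112, 0.1953]
tool_rot: [-0.002, 0.629, 0.778, -0.001]
wrist_force: [0.6, 0.3, 0.3]
width: 0.0424
grasp_force: 0.0
```

Request:
send_rows(
  gripper=[0.5, 0.5, 0.5, 0.5, 0.5],
  offset=[
    [0, 0, -35],
    [0, 0, -35],
    [-35, 0, 0],
    [-35, 0, 0],
    [-35, 0, 0],
  ],
  turn=[0, 0, 0, 0, 0],
)

```text
clock: 12.4
tool_pos: [0.5554, -0.0923, 0.2678]
tool_rot: [0.001, 0.628, 0.778, 0.0]
wrist_force: [0.9, 1.5, -0.4]
width: 0.0427
grasp_force: 0.0
```

Run:
```python
from h import *
a=cap('top');b=cap('side');teal(a);teal(b);red(a);red(b)
P=pts(a);q=P[...,:2]-o;w=np.stack([q@ex,q@ey],-1)
for x in(-.06,-.045,-.02,0): # grey/teal & deck end check via depth along lane
    m=(abs(w[...,0]-x)<.006)&(abs(P[...,2]-.0645)<.006);print(x,w[m][:,1].max().round(4))
m=(abs(w[...,0]-.0755)<.012)&(abs(P[...,2]-.06)<.006);print('deck end',w[m][:,1].max())
cv2.imwrite('pics/t5.png',cv2.resize(a['color'][130:270,200:400,::-1],(800,560)))
```

```text
teal px 282 box [[-70.5999984741211, 210.1999969482422], [-70.5999984741211, 177.39999389648438], [6.699999809265137, 177.5], [6.699999809265137, 210.1999969482422]] z 0.066
teal px 199 box [[-67.4000015258789, 179.89999389648438], [6.199999809265137, 179.89999389648438], [6.300000190734863, 213.1999969482422], [-67.4000015258789, 213.3000030517578]] z 0.0651
red px 25 x [0.0489 0.0592 0.0675] y [0.1308 0.1362 0.1414] depth x [0.0592 0.1361]
-0.06 0.9342
-0.045 0.2101
-0.02 0.9255
0 0.921
deck end 0.903227881916208
```

View pics/t5.png

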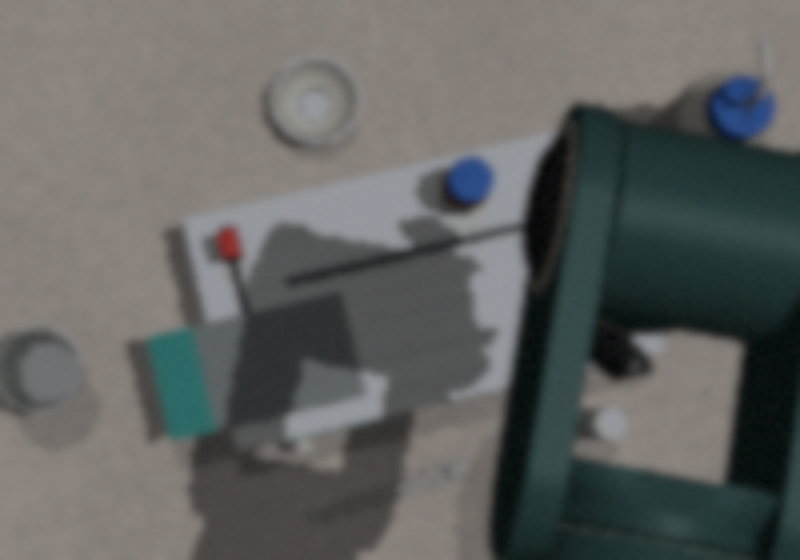

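The teal band (150–215, 330–440) and a little grey stick out past the open end, with the teal edge about 47 mm beyond it. The stop at (229,243) is at the far end of its slot, nothing else has moved, and the arm is clear of everything.

```bash
python3 -c "
from h import *
print(finish_job())"
```

```text
the job is handed in; nothing more can be done
None
```

The job is handed in: the stop is at the far end of its slot (about 0.114 m), and the plate lies flat with its teal edge about 47 mm past the open end. Nothing else was seen to move; the hand-in returned no verdict.

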